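# Load the sample changer and index it one click

## Task

Pick up the sample jar that stands on the table next to the carousel and set it down upright, without dropping it, in the empty carousel pocket at the steel loading tongue. Then turn the carousel by exactly one click towards the tall scanner pillar, so that the jar clicks into place in front of the scanner. Do not knock the dish and the lidded weighing pan about, and leave the two jars already loaded standing in their pockets.

Things in the scene. Friction and masses are not known exactly. Their poses are not given: they have to be found in the camera images.
- jar_center (a point): The sample jar to be loaded, standing loose on the table: 70 mm tall, 36 mm diameter, straight-sided pale translucent jar with a white lid of the same diameter, about 70 g. This point is on its axis, half-way up (35 mm above its underside); z is its axis.
- base: The carousel's fixed grey base, origin under its centre, z up. On it turns an aluminium disc, 276 mm in diameter, with six equal white cup pockets 60 degrees apart, 105 mm from its axis. The loading place is along this frame's -x, marked by a flat steel tongue, 50 mm wide, that sticks out from under the disc.
- pocket (a point): Centre of the floor of the empty pocket that is at the loading tongue at the start, 28 mm above the table; it turns with the disc (x to the disc's axis, z up). A jar set in it has its centre 63 mm above the table. The cup is 46 mm wide inside and flares to 58 mm at the mouth; its rim is 14 mm above its floor and 64 mm wide outside.
- handle (a point): Centre of the carousel's black T-bar handle, on the disc's axis, 96 mm above the table; turns with the disc. The bar is 100 mm long (along this point's y), 14 mm thick (x), 28 mm high (82 to 110 mm above the table), on a 32 mm round stem, rigid with the disc. At the start the loading pocket is along its -x. Push the bar near an end, or pinch and twist it.
- wheel (a joint): Angle of the carousel in rad, 0 at the start (a click position), positive anticlockwise from above. It clicks every 1.047 rad (60 degrees): a detent resists with up to 0.25 N m at 15 degrees, none at 30, and beyond that pulls the disc on by itself into the next click position if nothing holds it. Some friction and damping besides.
- scanner_top (a point): Top centre of the scanner pillar, a fixed upright grey cylinder, 44 mm in diameter, with a black band; top 107 mm above the table. It stands just outside the disc, 178 mm from its axis, one click (60 degrees) from the loading place, on the clockwise or the anticlockwise side. On the other side is only a low steel stub, 34 mm high.
- jar_b_center (a point): A jar already loaded in a pocket of the carousel, identical to the sample jar (70 mm tall, 36 mm diameter, straight-sided pale translucent jar with a white lid of the same diameter, about 70 g); point half-way up its axis. To be left in its pocket.
- jar_c_center (a point): The second jar already loaded, same as the other; point half-way up its axis. To be left in its pocket.
- dish_c (a point): Bystander: a terracotta feeding dish, 72 mm wide, 22 mm high, loose on the table; point at its centre, 11 mm up.
- pan_c (a point): Bystander: a flat round steel weighing pan with a lid knob, 52 mm in diameter, 24 mm high over its small knob, loose on the table; point on its axis, 12 mm up.
Not all that is in view belongs to the job. What is shaped like the part that bears jar_c_center but orange or purple is not meant. Leave any purple look-alike of the part that bears jar_center alone.

How it is judged (in metres and radians):
On the way, in this order (a step that is already met when the one before it is completed fails the run):
1. the jar stands released in the pocket at the loading tongue, the carousel not yet turned (horizontal distance between jar_center and pocket below 0.008 m and height (world z) of jar_center between 0.058 and 0.068 m and angle between jar_center's own z axis and vertical below 0.12 rad and contact force between the fingers and jar below 0.1 N and value of joint wheel between -0.12 and 0.12 rad), for 0.2 s.
2. the carousel has clicked one place towards the scanner with the jar in its pocket (horizontal distance between jar_center and pocket below 0.008 m and height (world z) of jar_center between 0.058 and 0.068 m and angle between jar_center's own z axis and vertical below 0.12 rad and horizontal distance between jar_center and scanner_top below 0.09 m and (value of joint wheel between 0.967 and 1.127 rad or value of joint wheel between -1.127 and -0.967 rad)), for 0.2 s.
At the end, for the whole second after the job is handed in: The jar stands upright (within 7 degrees) in the pocket it was loaded in (within 8 mm of its centre, on its floor), the carousel rests one click (60 degrees, within 4.6 degrees) from its start on the scanner's side with the jar in front of the scanner, and the two other jars stand in their pockets (all of step 2 and contact force between the fingers and jar below 0.1 N and velocity of joint wheel between -0.1 and 0.1 rad/s and height (world z) of jar_b_center between 0.058 and 0.068 m and angle between each of jar_b_center, jar_c_center's own z axis and vertical below 0.12 rad and horizontal distance between jar_b_center and handle between 0.095 and 0.115 m and height (world z) of jar_c_center between 0.058 and 0.068 m and horizontal distance between jar_c_center and handle between 0.095 and 0.115 m); the robot touches nothing.
It fails at once if the jar is dropped (falls faster than 0.7 m/s, about 25 mm, with nothing holding it) (linear speed of jar above 0.7 m/s and contact force between jar and anything else below 0.05 N).
It fails at once if the carousel is turned well past one click (value of joint wheel above 1.57 rad or value of joint wheel below -1.57 rad).
It fails at once if the dish or the weighing pan is moved more than 30 mm (distance of any of dish_c, pan_c from where it was at the start of the episode above 0.03 m).
It also fails if it takes over 54 s, if anything falls off the work surface, if the arm or the gripper's body presses on something with over 40 N, if the wrist force passes 120 N, or if a joint passes its speed limit or range.

## Robot

A 6-joint arm with a two-finger parallel gripper is mounted at the origin on the work surface. World frame = base frame: x ahead of the robot, y to its left, z up, the work surface at z = 0. Lengths are in mm, angles in rad, forces in N, time in s.
With the tool pointing down it reaches from about 425 to 925 mm from the base axis. Payload 12.5 kg.
Tool frame: the origin (TCP) lies between the finger pads; the fingertips stand 11 mm ahead of it and the grasp point (between the pads) lies 8 mm behind it (ctrl.nose_length is the distance from the TCP to the fingertips, in mm); z points along the fingers, y is the direction in which the jaws open and shut (so a half turn about z gives the same grasp; the last joint's range is limited). The gripper opens to 85 mm and grips with 20 to 120 N. Pads are 22 mm wide; open, the fingers measure 114 mm over their backs; the gripper's body (76 mm by 85 mm) begins 54 mm behind the grasp point. The pads swing forward as they close: fully open they stand 13 mm farther back than shut.
Start: joints at [1.182, 0.491, 1.559, -0, 1.092, -0.106], TCP at [174.385, 600.195, 242.327] pointing down, gripper open.
Joint ranges: [-3.1, 3.1], [-0.84, 2.19], [0.05, 2.79], [-1.13, 4.28], [0.06, 2.93], [-2.69, 2.69]. Speed limits (rad/s): [2.22, 2.22, 2.79, 3.14, 3.14, 3.14].

## Interface

Orientations are given as a 3x3 rotation matrix whose columns are the frame's x, y, z axes.
In Python, from rig import ctrl gives the robot as it stands.
- The arm moves only by the tool step_arm, never from a script. Its argument "targets" is a list of rows, each a list of 6 numbers: the shift along the tool's x, y, z in m, then the turn, a rotation vector about the tool's x, y, z in rad. In form: [[dx, dy, dz, wx, wy, wz], ...]. A call has 1 to 12 rows; each row shifts and turns the commanded pose from where the row before left it, along the tool's axes as they then stand; what a row does not reach is not made up. A row lasts 1/8 s, in which the tool goes at most 62.5 mm and 10.7 degrees, less where a joint would pass 70% of its speed; a pose out of reach is approached as far as the arm can. A call is refused whole if a number of a shift passes 0.0625 or a number of a turn 0.188, either way. A call with a gripper value outside its range is refused whole. "claw" is the closure, from 0 (fully open) to 1 (shut), set as the call begins (left out, the last holds). The fingers move at their own pace and stop on an object; "squeeze" is the grip in N (left out, the last holds). Time passes only in rows, so rows that do not move let the fingers close. It gives the time, the measured TCP pose, the force and the opening at its end, in the units of the state.
- ctrl.get_state(): the state, without advancing time (a new reading comes with each control period).
- ctrl.read_camera(name): name is "scene" or "top"; returns a dict with "img" (480x640x3 uint8, red, green, blue), "fx", "fy", "cx", "cy" (pixels), "R" (3x3) and "t" (3): a world point X has camera coordinates R X + t. Camera axes: x right, y down, z forward; pixel columns grow to the right and rows downward; lengths in mm; the calibration is good to about 2 mm. A picture is of the moment at which its call begins. There is no depth.
- ctrl.hand_in(): hands the job in, once; it reports no verdict.
Trained networks look in a picture, given as the dict that the camera call returned (one of the last four; its "shot" number tells which), for a name from the list of things; names that differ only in an ending like _2 or _b are one class to them, and where a whole thing is asked for, a point or a joint stands for the part that bears it (a point fixed in the world has none). Each returns a list of dicts, best first, with "confidence" (0 to 1); they miss things now and then, are a little off and sometimes report something else, mostly with a low value. They report only what shows in the picture. A call takes as long as a camera call. They do not tell look-alikes from the thing itself.
- ctrl.cut_out(picture, name): "region" (480x640 bool, what is visible of it) and "bbox" ([left, top, right, bottom] in pixels, round what is visible of it).
The state is a dict: "clock": time; "qpos": joint angles; "qvel": joint speeds; "tau": joint torques, N m; "position": TCP position; "tcp_rot": TCP orientation; "ft_force": force on the tool from outside, world axes, zero at the start; "torque": the same for the moment, N m; "opening": finger opening in mm.
Only numpy, scipy, OpenCV 4.12 (cv2) and the standard library are available. Lean on these libraries where they do the work, as an engineer would, in place of code of your own. Each camera call takes 0.05 s, during which the arm holds its last target.

## Working session

There is one attempt and no reset: what is moved stays moved. The work goes in short steps, Python scripts to look and compute and a tool call to move; the robot and the scene stay as the last step left them, time stands still between calls to the robot, and variables do not carry over. Pictures are saved under pics/ and viewed, and the job is handed in when it is done.

Besides the shell and the picture viewer there is one more tool, called after "Emit:" by a JSON object that holds its "api" and its "payload", one argument or row to a line. step_arm: Moves the arm, as the interface text tells. Its arguments: {"type":"object","properties":{"targets":{"type":"array","items":{"type":"array","items":{"type":"number"}}},"claw":{"type":"number"},"squeeze":{"type":"number"}},"required":["targets"]}

```bash
mkdir -p pics; ls; cat > h.py <<'E'
import numpy as np, cv2
from rig import ctrl
def snap(n,f=None):
    p=ctrl.read_camera(n)
    if f: cv2.imwrite('pics/'+f,cv2.cvtColor(p['img'],cv2.COLOR_RGB2BGR))
    return p
def proj(p,X):
    c=np.array(p['R'])@np.array(X,float)+np.array(p['t']).ravel()
    return np.array([p['fx']*c[0]/c[2]+p['cx'],p['fy']*c[1]/c[2]+p['cy']])
def ray(p,u,v,z):
    R=np.array(p['R']);t=np.array(p['t']).ravel()
    o=-R.T@t; d=R.T@np.array([(u-p['cx'])/p['fx'],(v-p['cy'])/p['fy'],1])
    return o+d*(z-o[2])/d[2]
E
python3 - <<'E'
from h import *
for n in('scene','top'):
    p=snap(n,n+'1.png'); R=np.array(p['R']);print(n,p['fx'],p['cx'],p['cy'],-R.T@np.array(p['t']).ravel(),R.round(3).tolist())
    for k in('jar_center','base','handle','scanner_top','dish_c','pan_c'):
        try:
            for d in ctrl.cut_out(p,k): print(k,round(d['confidence'],2),d['bbox'],d['region'].sum())
        except Exception as e: print(k,e)
s=ctrl.get_state();print(s['clock'],s['position'],np.round(s['tcp_rot'],3).tolist(),s['opening'])
E
```

```text
pics
scene 518.9862792465638 322.2096225425963 239.21454772705172 [1031.79745471  208.9039829   833.43791801] [[-0.454, 0.891, -0.009], [0.73, 0.366, -0.578], [-0.512, -0.269, -0.816]]
jar_center 0.72 [195.9, 215.6, 225.7, 248.3] 647
jar_center 0.66 [161.8, 241.7, 188.2, 275.1] 685
jar_center 0.37 [306.7, 221.3, 458.3, 356.2] 14730
base 0.76 [306.4, 200.7, 495.1, 358.5] 15866
handle 0.93 [306.4, 219.7, 460.5, 355.1] 14728
scanner_top 0.68 [467.8, 255.9, 508.4, 307.9] 1236
scanner_top 0.19 [307.1, 218.1, 462.4, 355.0] 14822
dish_c 0.82 [240.8, 174.7, 277.8, 201.1] 651
pan_c 0.59 [184.7, 173.9, 207.5, 198.3] 402
top 596.0975063086922 321.6443285032588 233.40398166425686 [ 379.92417676  -22.55784995 1098.79572165] [[-0.003, -1.0, 0.029], [-0.985, -0.002, -0.174], [0.174, -0.029, -0.984]]
jar_center 0.98 [417.9, 193.1, 445.7, 225.6] 492
jar_center 0.75 [430.8, 153.3, 456.5, 181.8] 564
base 0.88 [144.4, 167.3, 340.0, 337.9] 18869
base 0.32 [171.7, 163.1, 324.9, 312.5] 16804
handle 0.73 [170.2, 164.1, 324.9, 313.7] 16999
scanner_top 0.89 [128.8, 245.3, 167.0, 278.1] 826
dish_c 0.8 [404.2, 270.0, 440.4, 305.1] 1211
pan_c 0.94 [477.7, 249.9, 505.9, 279.9] 622
0.7 [174.39843631 600.19253503 242.34240368] [[-0.96, 0.279, 0.0], [0.279, 0.96, 0.0], [-0.0, 0.0, -1.0]] 85.26821244978248
```

View pics/scene1.png

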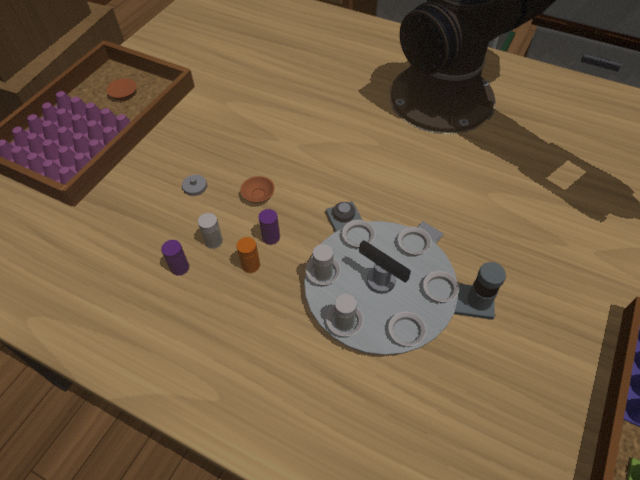

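View pics/top1.png

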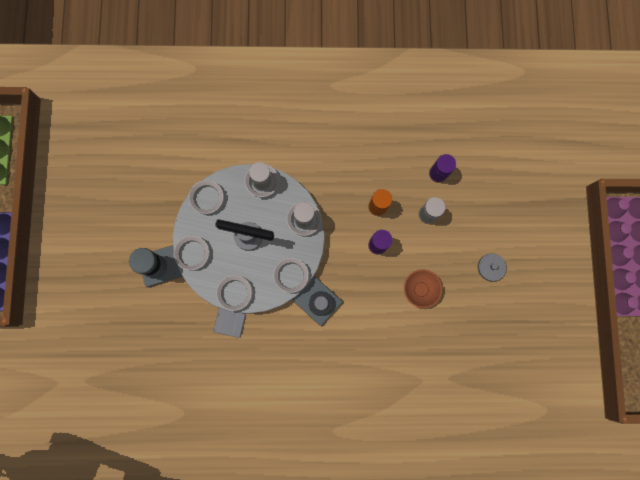

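```bash
python3 - <<'E'
import cv2
a=cv2.imread('pics/top1.png')
cv2.imwrite('pics/top1c.png',cv2.resize(a[140:345,110:350],None,fx=2.9,fy=2.9,interpolation=cv2.INTER_CUBIC))
cv2.imwrite('pics/top1d.png',cv2.resize(a[130:320,380:540],None,fx=3,fy=3,interpolation=cv2.INTER_CUBIC))
a=cv2.imread('pics/scene1.png')
cv2.imwrite('pics/scene1c.png',cv2.resize(a[160:360,120:520],None,fx=2,fy=2,interpolation=cv2.INTER_CUBIC))
E
```

```text
(no output)
```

View crops.

View pics/top1c.png

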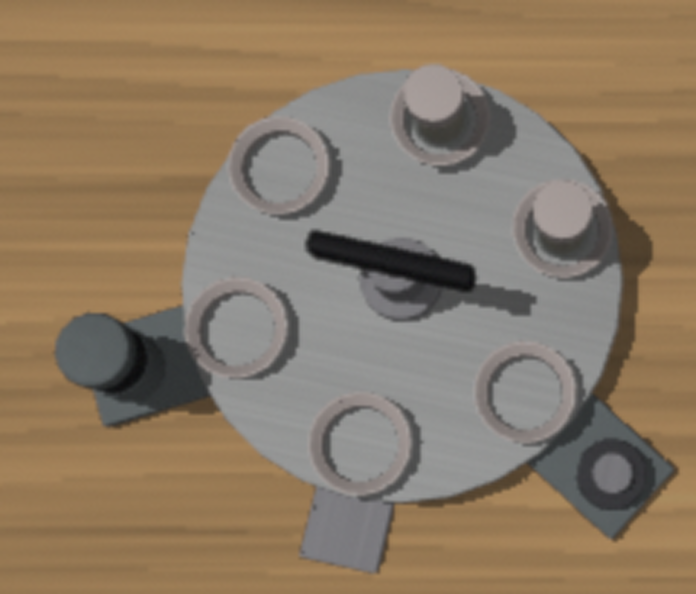

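View pics/top1d.png

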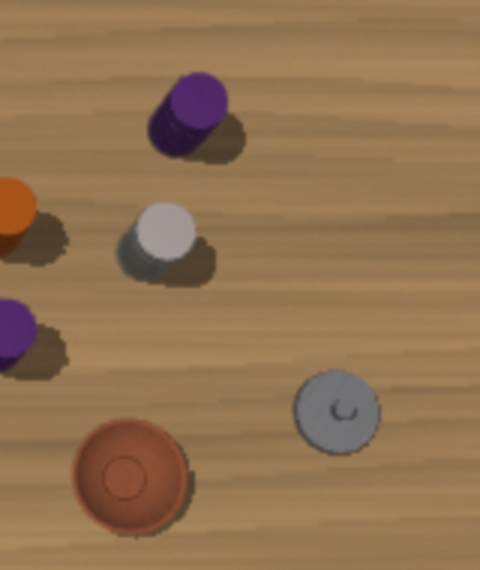

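View pics/scene1c.png

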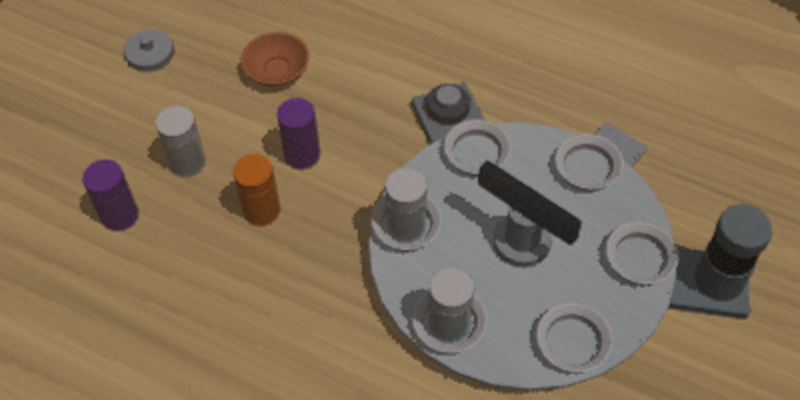

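```bash
python3 - <<'E'
from h import *
from scipy.optimize import least_squares
P={'top':snap('top'),'scene':snap('scene')}
def circ(p,c,r,z,n=48):
    a=np.linspace(0,2*np.pi,n,endpoint=False)
    return np.array([proj(p,[c[0]+r*np.cos(t),c[1]+r*np.sin(t),z]) for t in a])
# lid estimates
print('jar top',ray(P['top'],435.3,207,70)[:2],'scene',ray(P['scene'],208,220.5,70)[:2])
# rims
obs={'top':{0:(234.5,293.1),-1:(192.1,253.1),-2:(206.6,197.2),1:(291.4,274.8)},'scene':{0:(414,241.5),-1:(440,287),-2:(406.5,329),1:(358,234)}}
# pocket k world: c + 105*[cos(a+60k)], a = loading dir angle
def res(x,cams):
    r=[]
    for n in cams:
        for k,o in obs[n].items():
            th=x[2]+k*np.pi/3
            r.append(ray(P[n],*o,42)[:2]-(x[:2]+105*np.array([np.cos(th),np.sin(th)])))
    return np.ravel(r)
sol={}
for cams in(['top'],['scene'],['top','scene']):
    s=least_squares(res,[560,100,3.4],args=(cams,));print(cams,s.x,np.abs(s.fun).max());sol[len(cams)]=s.x;x=s.x
print('pocket',x[:2]+105*np.array([np.cos(x[2]),np.sin(x[2])]))
for n in P:
    im=cv2.cvtColor(P[n]['img'],cv2.COLOR_RGB2BGR);f=3;x0,y0,w,h=((120,140,240,195) if n=='top' else (285,190,240,180))
    b=cv2.resize(im[y0:y0+h,x0:x0+w],None,fx=f,fy=f,interpolation=cv2.INTER_CUBIC)
    for k in range(6):
        th=x[2]+k*np.pi/3
        q=(circ(P[n],x[:2]+105*np.array([np.cos(th),np.sin(th)]),32,42)-[x0-.5,y0-.5])*f
        cv2.polylines(b,[q.astype(int)],True,(0,0,255) if k else (0,255,0),1)
    q=(circ(P[n],x[:2],138,28)-[x0-.5,y0-.5])*f; cv2.polylines(b,[q.astype(int)],True,(255,0,0),1)
    u=np.array([-np.sin(x[2]),np.cos(x[2])])
    e=[(proj(P[n],[*(x[:2]+s*50*u),110])-[x0-.5,y0-.5])*f for s in(-1,1)]
    cv2.line(b,*[tuple(int(c) for c in i) for i in e],(0,255,255),1)
    for k in(-1,1):
        th=x[2]+k*np.pi/3
        q=(circ(P[n],x[:2]+178*np.array([np.cos(th),np.sin(th)]),22,107)-[x0-.5,y0-.5])*f
        cv2.polylines(b,[q.astype(int)],True,(255,255,0),1)
    cv2.imwrite(f'pics/fit_{n}.png',b)
    j=(ray(P['top'],435.3,207,70)[:2]+ray(P['scene'],208,220.5,70)[:2])/2
    im4=im.copy();x0,y0=((380,130) if n=='top' else (140,150))
    b=cv2.resize(im[y0:y0+150,x0:x0+150],None,fx=4,fy=4,interpolation=cv2.INTER_CUBIC)
    for z in(0,70):
        q=(circ(P[n],j,18,z)-[x0-.5,y0-.5])*4;cv2.polylines(b,[q.astype(int)],True,(0,0,255),1)
    cv2.imwrite(f'pics/jar_{n}.png',b)
a=np.hstack([cv2.imread('pics/jar_top.png'),cv2.imread('pics/jar_scene.png')]);cv2.imwrite('pics/jar_both.png',cv2.resize(a,(800,400)))
# others: bases approx
for nm,uvt,z in(('purple1',(446,164),70),('purple2',(383,238),70),('orange',(382,198.5),70),('dish',(423,288.5),20),('pan',(492,267),15),('jb',(260,172),98),('jc',(304,212),98)):
    print(nm,ray(P['top'],*uvt,z)[:2].round(0))
E
```

```text
jar top [ 609.92132262 -255.56399325] scene [ 610.03655155 -251.70025745]
['top'] [562.43566755  76.86781494   2.92377216] 0.5285689891588845
['scene'] [565.50903394  79.16238879   2.91964511] 1.0472574200492772
['top', 'scene'] [563.97255462  78.01518057   2.92171294] 2.1578358946558183
pocket [461.50056683 100.91696478]
purple1 [ 689. -278.]
purple2 [ 554. -161.]
orange [ 625. -161.]
dish [ 469. -239.]
pan [ 509. -369.]
jb [665.  54.]
jc [594. -22.]
```

View pics/fit_top.png

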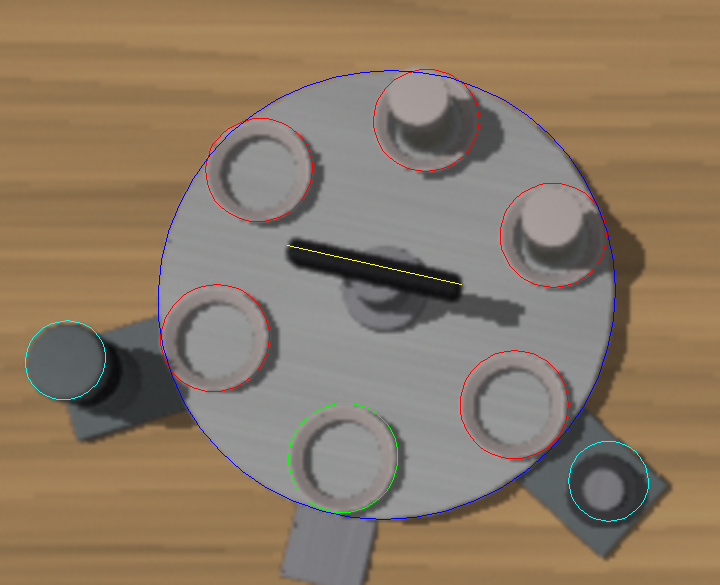

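View pics/fit_scene.png

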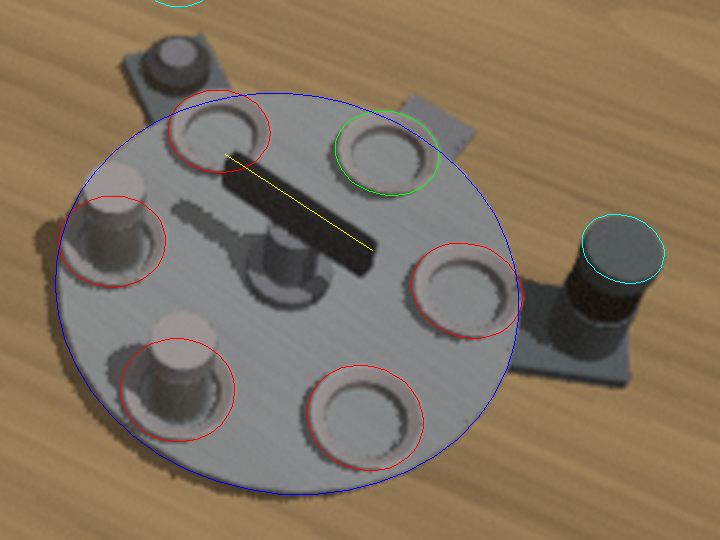

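View pics/jar_both.png

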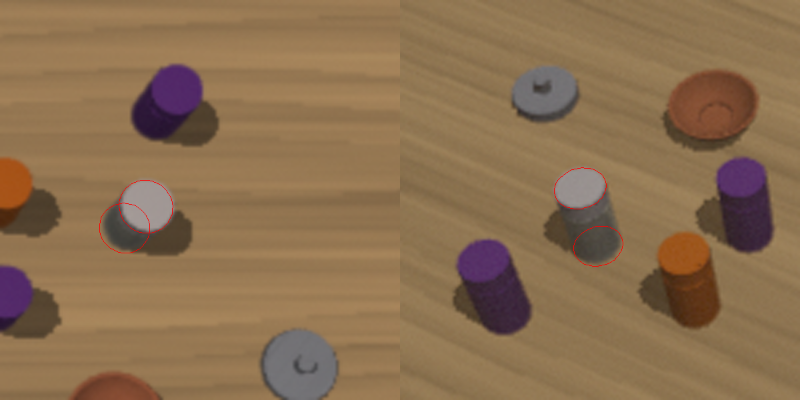

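Emit:
{"api": "step_arm", "payload": {
  "targets": [
    [0,0,0,0,0,0.126],
    [0,0,0,0,0,0.126],
    [0,0,0,0,0,0.126],
    [0,0,0,0,0,0.125],
    [-0.05,0.0057,0,0,0,0],
    [-0.05,0.0057,0,0,0,0],
    [-0.05,0.0057,0,0,0,0],
    [-0.05,0.0057,0,0,0,0],
    [-0.05,0.0057,0,0,0,0],
    [-0.05,0.0057,0,0,0,0],
    [-0.05,0.0057,0,0,0,0]
  ],
  "claw": 0
}}

```text
clock: 2.17
position: [451.2, 379.7, 242.5]
tcp_rot: [[-0.707, 0.707, 0.0], [0.707, 0.707, 0.0], [0.0, 0.0, -1.0]]
ft_force: [0.6, 0.1, -0.5]
opening: 85.1
```

Emit:
{"api": "step_arm", "payload": {
  "targets": [
    [-0.04,-0.024,0,0,0,0],
    [-0.04,-0.024,0,0,0,0],
    [-0.04,-0.024,0,0,0,0],
    [-0.04,-0.024,0,0,0,0],
    [-0.04,-0.024,0,0,0,0],
    [-0.04,-0.024,0,0,0,0],
    [-0.04,-0.024,0,0,0,0],
    [-0.04,-0.024,0,0,0,0],
    [-0.04,-0.024,0,0,0,0],
    [-0.04,-0.024,0,0,0,0],
    [-0.04,-0.024,0,0,0,0],
    [-0.04,-0.024,0,0,0,0]
  ]
}}

```text
clock: 3.68
position: [585.8, -163.9, 242.4]
tcp_rot: [[-0.707, 0.707, 0.0], [0.707, 0.707, 0.0], [-0.0, 0.0, -1.0]]
ft_force: [0.5, 0.4, -0.0]
opening: 85.5
```

```bash
cat >> h.py <<'E'
def go(X,Y,Z,yaw=None):
    s=ctrl.get_state();R=np.array(s['tcp_rot']);d=np.array([X,Y,Z])-s['position']
    print('t',round(s['clock'],2),'pos',np.round(s['position'],1),'yaw',np.degrees(np.arctan2(R[1,1],R[0,1])).round(2),'tilt',np.round(R[:,2],3),'q',np.round(s['qpos'],2),'F',np.round(s['ft_force'],1),'op',round(s['opening'],1))
    print('tool delta mm',(R.T@d).round(1))
    if yaw is not None: print('wz',-((np.radians(yaw)-np.arctan2(R[1,1],R[0,1])+np.pi)%(2*np.pi)-np.pi).round(4))
E
python3 -c "
from h import *
go(610,-253.6,150,45)"
```

```text
t 3.67 pos [ 585.8 -163.9  242.4] yaw 44.97 tilt [ 0.  0. -1.] q [-0.38  0.47  1.6   0.    1.07 -1.17] F [ 0.5  0.4 -0. ] op 85.5
tool delta mm [-80.6 -46.3  92.4]
wz -0.0005
```

Emit:
{"api": "step_arm", "payload": {
  "targets": [
    [-0.04,-0.023,0,0,0,0],
    [-0.0406,-0.0233,0,0,0,0],
    [0,0,0.046,0,0,0],
    [0,0,0.046,0,0,0],
    [0,0,0,0,0,0]
  ]
}}

```text
clock: 4.3
position: [608.5, -251.5, 147.4]
tcp_rot: [[-0.707, 0.708, -0.005], [0.708, 0.707, 0.003], [0.006, -0.002, -1.0]]
ft_force: [-0.3, 0.3, 0.6]
opening: 85.6
```

```bash
python3 - <<'E'
from h import *
go(610,-253.6,40,45)
for n in('top','scene'):
    p=snap(n);im=cv2.cvtColor(p['img'],cv2.COLOR_RGB2BGR)
    u,v=proj(p,[610,-253,80]).astype(int);b=im[v-90:v+90,u-90:u+90]
    cv2.imwrite(f'pics/ap_{n}.png',cv2.resize(b,(400,400),interpolation=cv2.INTER_CUBIC))
cv2.imwrite('pics/ap.png',np.hstack([cv2.imread('pics/ap_top.png'),cv2.imread('pics/ap_scene.png')]))
E
```

```text
t 4.3 pos [ 608.5 -251.5  147.4] yaw 44.97 tilt [-0.005  0.003 -1.   ] q [-0.49  0.64  1.56  0.    0.95 -1.28] F [-0.3  0.3  0.6] op 85.6
tool delta mm [ -3.1  -0.2 107.4]
wz -0.0006
```

View pics/ap.png

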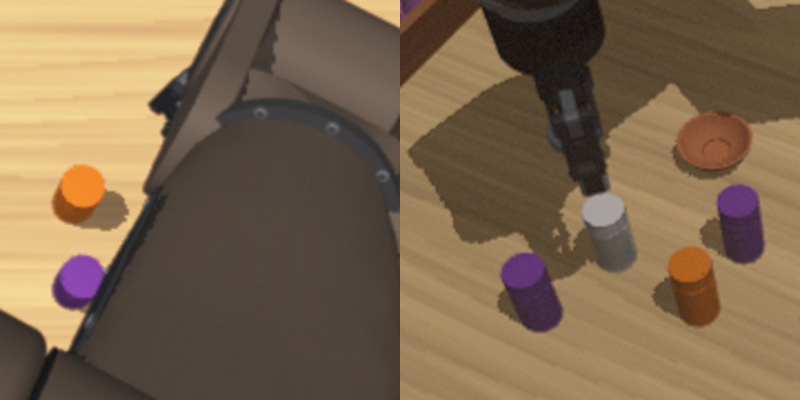

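Emit:
{"api": "step_arm", "payload": {
  "targets": [
    [0,0,0.02,0,0,0],
    [0,0,0.03,0,0,0],
    [0,0,0.02,0,0,0],
    [0,0,0.02,0,0,0],
    [0,0,0.01,0,0,0],
    [0,0,0.01,0,0,0],
    [0,0,0,0,0,0],
    [0,0,0,0,0,0]
  ]
}}

```text
clock: 5.4
position: [610.0, -252.1, 40.7]
tcp_rot: [[-0.707, 0.707, 0.001], [0.707, 0.707, -0.0], [-0.001, 0.0, -1.0]]
ft_force: [-0.1, 0.1, 0.2]
opening: 85.5
```

```bash
python3 - <<'E'
from h import *
go(610,-253.6,40,45)
for n in('scene',):
    p=snap(n);im=cv2.cvtColor(p['img'],cv2.COLOR_RGB2BGR)
    u,v=proj(p,[610,-253,80]).astype(int);b=im[v-80:v+80,u-100:u+100]
    cv2.imwrite(f'pics/ap2.png',cv2.resize(b,(800,640)[:2],interpolation=cv2.INTER_CUBIC)[:600])
E
```

```text
t 5.4 pos [ 610.  -252.1   40.7] yaw 44.98 tilt [ 0.001 -0.    -1.   ] q [-0.49  0.77  1.62  0.    0.74 -1.28] F [-0.1  0.1  0.2] op 85.5
tool delta mm [-1.  -1.   0.7]
wz -0.0004
```

View pics/ap2.png

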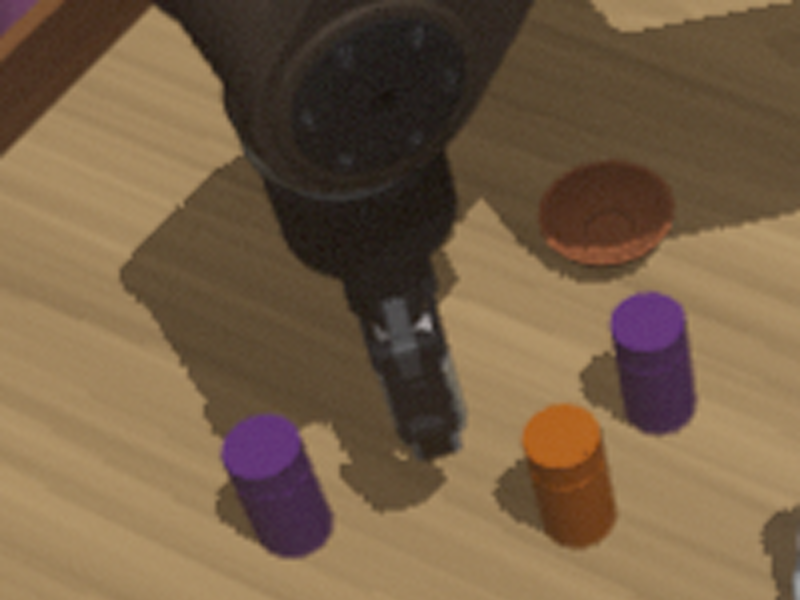

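Emit:
{"api": "step_arm", "payload": {
  "targets": [
    [-0.001,-0.001,0,0,0,0],
    [0,0,0,0,0,0],
    [0,0,0,0,0,0],
    [0,0,0,0,0,0],
    [0,0,0,0,0,0],
    [0,0,0,0,0,0],
    [0,0,0,0,0,0],
    [0,0,0,0,0,0]
  ],
  "claw": 1,
  "squeeze": 30
}}

```text
clock: 6.45
position: [609.8, -253.5, 40.5]
tcp_rot: [[-0.707, 0.707, 0.0], [0.707, 0.707, -0.0], [-0.0, 0.0, -1.0]]
ft_force: [-1.8, -0.6, 5.2]
opening: 35.2
```

Emit:
{"api": "step_arm", "payload": {
  "targets": [
    [0,0,0,0,0,0],
    [0,0,-0.01,0,0,0],
    [0,0,-0.02,0,0,0],
    [0,0,-0.03,0,0,0],
    [0,0,-0.03,0,0,0],
    [0,0,-0.03,0,0,0],
    [0,0,-0.03,0,0,0],
    [0,0,-0.01,0,0,0],
    [0,0,0,0,0,0]
  ]
}}

```text
clock: 7.58
position: [609.7, -253.4, 200.9]
tcp_rot: [[-0.707, 0.707, 0.001], [0.707, 0.707, -0.0], [-0.001, 0.0, -1.0]]
ft_force: [0.7, 0.6, -0.2]
opening: 35.6
```

```bash
python3 - <<'E'
from h import *
go(461.5,101,200,45)
for n in('scene',):
    p=snap(n);im=cv2.cvtColor(p['img'],cv2.COLOR_RGB2BGR)
    u,v=proj(p,[610,-253,200]).astype(int);print(u,v);b=im[max(0,v-75):v+75,u-100:u+100]
    cv2.imwrite(f'pics/lift.png',cv2.resize(b,None,fx=4,fy=4,interpolation=cv2.INTER_CUBIC)[:600])
E
```

```text
t 7.58 pos [ 609.7 -253.4  200.9] yaw 44.98 tilt [ 0.001 -0.    -1.   ] q [-0.49  0.58  1.51  0.    1.05 -1.28] F [ 0.7  0.6 -0.2] op 35.6
tool delta mm [355.5 145.7   0.6]
wz -0.0003
192 172
```

View pics/lift.png

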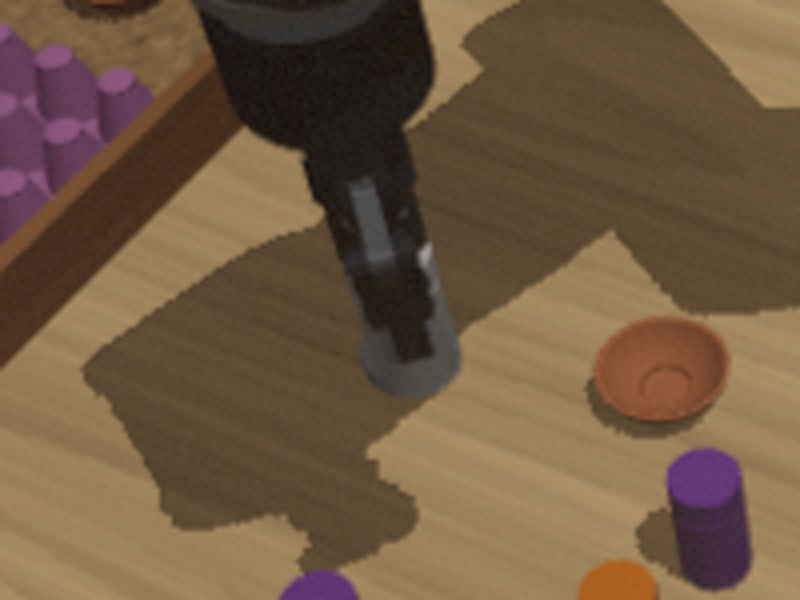

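Emit:
{"api": "step_arm", "payload": {
  "targets": [
    [0.02,0.008,0,0,0,0],
    [0.04,0.0165,0,0,0,0],
    [0.045,0.0185,0,0,0,0],
    [0.045,0.0185,0,0,0,0],
    [0.045,0.0185,0,0,0,0],
    [0.045,0.0185,0,0,0,0],
    [0.045,0.0185,0,0,0,0],
    [0.04,0.0165,0,0,0,0],
    [0.03,0.0125,0,0,0,0],
    [0,0,0,0,0,0]
  ]
}}

```text
clock: 8.88
position: [460.9, 102.4, 199.4]
tcp_rot: [[-0.709, 0.705, -0.002], [0.705, 0.709, 0.0], [0.002, -0.001, -1.0]]
ft_force: [-0.0, -0.0, -1.7]
opening: 35.3
```

```bash
python3 - <<'E'
from h import *
go(461.5,101,95,45)
E
```

```text
t 8.88 pos [460.9 102.4 199.4] yaw 45.13 tilt [-0.002  0.    -1.   ] q [ 0.08  0.33  1.97  0.    0.84 -0.71] F [-0.  -0.  -1.7] op 35.3
tool delta mm [ -1.6  -0.4 104.4]
wz 0.0023
```

Emit:
{"api": "step_arm", "payload": {
  "targets": [
    [0,0,0.03,0,0,0],
    [0,0,0.03,0,0,0],
    [0,0,0.025,0,0,0],
    [0,0,0.01,0,0,0],
    [0,0,0,0,0,0]
  ]
}}

```text
clock: 9.5
position: [462.1, 100.5, 104.8]
tcp_rot: [[-0.707, 0.708, -0.001], [0.708, 0.707, -0.0], [0.001, -0.001, -1.0]]
ft_force: [0.0, 0.2, -0.7]
opening: 35.2
```

```bash
python3 - <<'E'
from h import *
go(461.5,101,69.5,45)
for n in('scene','top'):
    p=snap(n);im=cv2.cvtColor(p['img'],cv2.COLOR_RGB2BGR)
    u,v=proj(p,[461,101,60]).astype(int);b=im[max(0,v-80):v+80,u-80:u+80];print(n,u,v)
    for z,r,c in((64.5,18,(0,255,0)),(42,29,(0,0,255))):
        pass
    cv2.imwrite(f'pics/pl_{n}.png',cv2.resize(b,(400,400),interpolation=cv2.INTER_CUBIC))
cv2.imwrite('pics/pl.png',np.hstack([cv2.imread('pics/pl_top.png'),cv2.imread('pics/pl_scene.png')]))
E
```

```text
t 9.5 pos [462.1 100.5 104.8] yaw 44.95 tilt [-0.001 -0.    -1.   ] q [ 0.07  0.49  2.06  0.    0.59 -0.71] F [ 0.   0.2 -0.7] op 35.2
tool delta mm [ 0.7 -0.  35.3]
wz -0.0008
scene 414 234
top 232 291
```

View pics/pl.png

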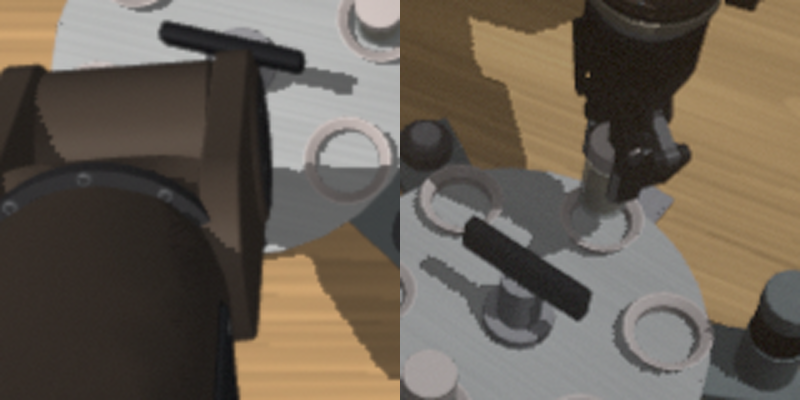

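```bash
python3 - <<'E'
from h import *
for n in('scene',):
    p=snap(n);im=cv2.cvtColor(p['img'],cv2.COLOR_RGB2BGR)
    x0,y0=374,185;f=7;b=cv2.resize(im[y0:y0+85,x0:x0+80],None,fx=f,fy=f,interpolation=cv2.INTER_CUBIC);b0=b.copy()
    for z,r,c in((64.5,18,(0,255,0)),(134.5,18,(0,255,0)),(42,32,(0,0,255))):
        q=np.array([(proj(p,[461.6+r*np.cos(a),100.9+r*np.sin(a),z])-[x0-.5,y0-.5])*f for a in np.linspace(0,6.28,60)]).astype(int)
        cv2.polylines(b,[q],True,c,1)
    cv2.imwrite('pics/pl2.png',b)
E
```

```text
(no output)
```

View pics/pl2.png

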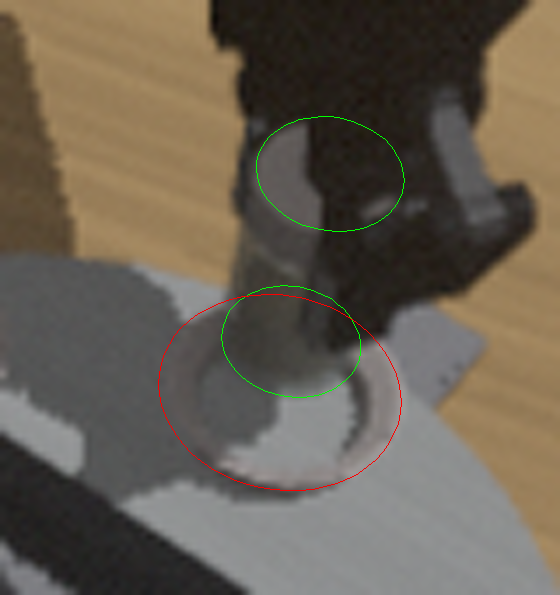

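```bash
python3 - <<'E'
from h import *
p=snap('scene');im=cv2.cvtColor(p['img'],cv2.COLOR_RGB2BGR)
x0,y0=400,200;f=14;w,h=42,42
c=im[y0:y0+h,x0:x0+w].astype(float);c=np.clip((c/c.max())**0.6*255,0,255).astype(np.uint8)
b=cv2.resize(c,None,fx=f,fy=f,interpolation=cv2.INTER_NEAREST)
def dr(X,Y,col):
    for z in(64.5,):
        q=np.array([(proj(p,[X+18*np.cos(a),Y+18*np.sin(a),z])-[x0-.5,y0-.5])*f for a in np.linspace(0,6.28,60)]).astype(int)
        cv2.polylines(b,[q],True,col,1)
dr(461.6,100.9,(0,255,0))
cv2.imwrite('pics/pl3.png',b)
a=proj(p,[461.6,100.9,64.5])
for d in((-1,0),(0,-1),(-1,-2)):print(d,ray(p,*(a+d),64.5)[:2]-[461.6,100.9])
E
```

```text
(-1, 0) [ 0.81656537 -1.630401  ]
(0, -1) [-2.11901649 -0.81730948]
(-1, -2) [-3.42515003 -3.27179932]
```

View pics/pl3.png

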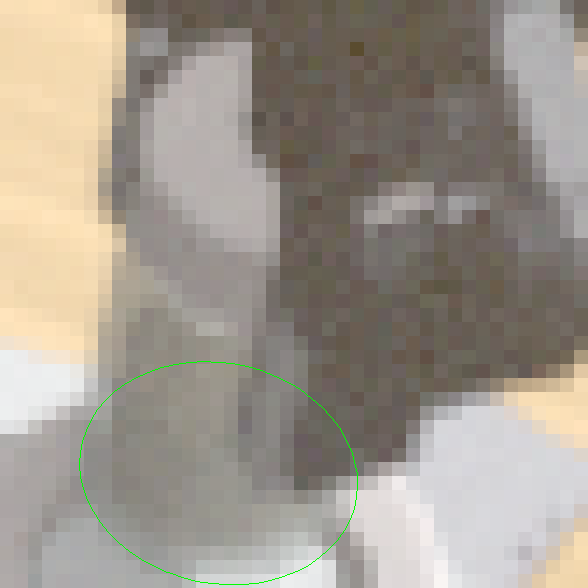

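Emit:
{"api": "step_arm", "payload": {
  "targets": [
    [0,0.001,0.01,0,0,0],
    [0,0,0.01,0,0,0],
    [0,0,0.006,0,0,0],
    [0,0,0.004,0,0,0],
    [0,0,0.002,0,0,0],
    [0,0,0,0,0,0]
  ]
}}

```text
clock: 10.45
position: [462.8, 101.6, 73.3]
tcp_rot: [[-0.707, 0.707, -0.0], [0.707, 0.707, 0.0], [0.0, 0.0, -1.0]]
ft_force: [-0.6, 0.1, -0.1]
opening: 35.0
```

```bash
python3 - <<'E'
from h import *
go(462.2,101.7,69,45)
p=snap('scene');im=cv2.cvtColor(p['img'],cv2.COLOR_RGB2BGR)
x0,y0=374,185;b=cv2.resize(im[y0:y0+85,x0:x0+80],None,fx=7,fy=7,interpolation=cv2.INTER_CUBIC)
cv2.imwrite('pics/pl4.png',b)
E
```

```text
t 10.45 pos [462.8 101.6  73.3] yaw 44.98 tilt [-0.  0. -1.] q [ 0.08  0.55  2.08  0.    0.51 -0.71] F [-0.6  0.1 -0.1] op 35.0
tool delta mm [ 0.5 -0.4  4.3]
wz -0.0004
```

View pics/pl4.png

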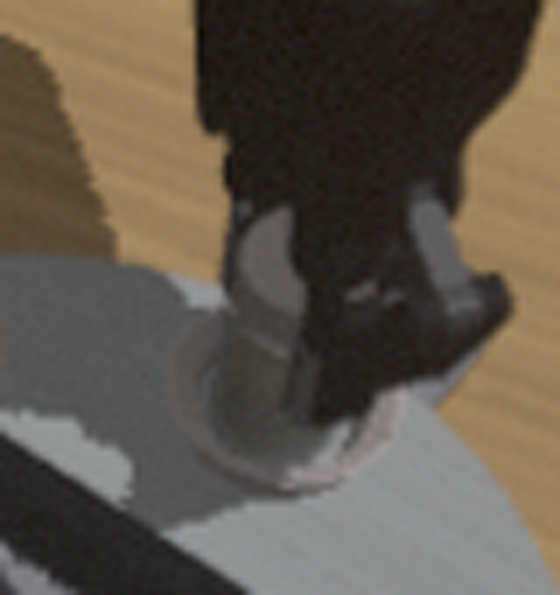

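Emit:
{"api": "step_arm", "payload": {
  "targets": [
    [0,0,0.001,0,0,0],
    [0,0,0.001,0,0,0],
    [0,0,0.001,0,0,0],
    [0,0,0.001,0,0,0],
    [0,0,0,0,0,0]
  ]
}}

```text
clock: 11.12
position: [462.8, 101.6, 69.2]
tcp_rot: [[-0.707, 0.707, -0.0], [0.707, 0.707, 0.0], [0.0, 0.0, -1.0]]
ft_force: [0.0, 0.0, -1.0]
opening: 34.9
```

Emit:
{"api": "step_arm", "payload": {
  "targets": [
    [0,0,0.0007,0,0,0],
    [0,0,0,0,0,0],
    [0,0,0,0,0,0]
  ]
}}

```text
clock: 11.5
position: [462.8, 101.6, 68.6]
tcp_rot: [[-0.707, 0.707, 0.0], [0.707, 0.707, 0.0], [0.0, 0.0, -1.0]]
ft_force: [-0.1, 0.9, -0.4]
opening: 35.4
```

Emit:
{"api": "step_arm", "payload": {
  "targets": [
    [0,0,0,0,0,0],
    [0,0,0,0,0,0],
    [0,0,0,0,0,0],
    [0,0,0,0,0,0],
    [0,0,0,0,0,0],
    [0,0,0,0,0,0],
    [0,0,0,0,0,0],
    [0,0,0,0,0,0]
  ],
  "claw": 0
}}

```text
clock: 12.5
position: [462.9, 101.6, 68.6]
tcp_rot: [[-0.707, 0.707, 0.0], [0.707, 0.707, 0.0], [0.0, 0.0, -1.0]]
ft_force: [0.0, -0.0, -0.8]
opening: 85.6
```

Emit:
{"api": "step_arm", "payload": {
  "targets": [
    [0,0,-0.005,0,0,0],
    [0,0,-0.01,0,0,0],
    [0,0,-0.02,0,0,0],
    [0,0,-0.03,0,0,0],
    [0,0,-0.03,0,0,0],
    [0,0,-0.03,0,0,0],
    [0,0,-0.015,0,0,0],
    [0,0,0,0,0,0]
  ]
}}

```text
clock: 13.5
position: [463.1, 101.6, 210.0]
tcp_rot: [[-0.707, 0.707, 0.003], [0.707, 0.707, 0.0], [-0.002, 0.002, -1.0]]
ft_force: [0.2, -0.2, -0.2]
opening: 85.4
```

```bash
python3 - <<'E'
from h import *
go(564,78,200,-12.6)
p=snap('scene');im=cv2.cvtColor(p['img'],cv2.COLOR_RGB2BGR)
x0,y0=290,150;b=cv2.resize(im[y0:y0+200,x0:x0+220],None,fx=3,fy=3,interpolation=cv2.INTER_CUBIC)
for z,r,c,X,Y in((98,18,(0,255,0),462.8,101.9),(42,32,(0,0,255),463,102.2)):
    q=np.array([(proj(p,[X+r*np.cos(a),Y+r*np.sin(a),z])-[x0-.5,y0-.5])*3 for a in np.linspace(0,6.28,60)]).astype(int)
    cv2.polylines(b,[q],True,c,1)
cv2.imwrite('pics/rel.png',b)
E
```

```text
t 13.5 pos [463.1 101.6 210. ] yaw 44.98 tilt [ 0.003  0.    -1.   ] q [ 0.08  0.32  1.96  0.    0.86 -0.71] F [ 0.2 -0.2 -0.2] op 85.4
tool delta mm [-88.   54.7  10.3]
wz 1.005
```

View pics/rel.png

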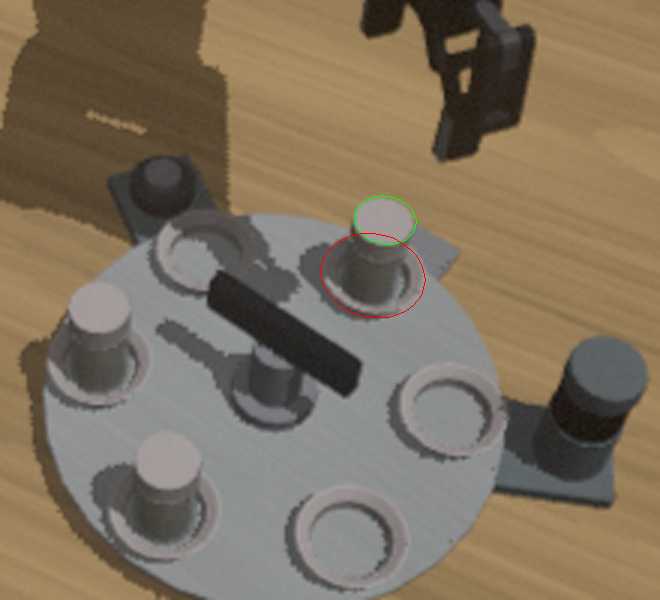

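Emit:
{"api": "step_arm", "payload": {
  "targets": [
    [0,0,0,0,0,0.1256],
    [-0.022,0.0135,0,0,0,0],
    [-0.022,0.0135,0,0,0,0],
    [-0.022,0.0135,0,0,0,0],
    [0,0,0,0,0,0.1256],
    [0,0,0,0,0,0.1256],
    [0,0,0,0,0,0.1256],
    [0,0,0,0,0,0.1256],
    [0,0,0,0,0,0.1256],
    [0,0,0,0,0,0.1256],
    [0,0,0,0,0,0.1256],
    [0,0,0,0,0,0]
  ]
}}

```text
clock: 15.05
position: [535.0, 74.2, 207.8]
tcp_rot: [[0.217, 0.976, -0.001], [0.976, -0.217, 0.0], [-0.0, -0.001, -1.0]]
ft_force: [0.6, -0.5, 0.1]
opening: 85.4
```

```bash
python3 - <<'E'
from h import *
go(565,78.5,97,-12.6)
E
```

```text
t 15.05 pos [535.   74.2 207.8] yaw -12.55 tilt [-0.001  0.    -1.   ] q [0.02 0.41 1.81 0.   0.92 0.23] F [ 0.6 -0.5  0.1] op 85.4
tool delta mm [ 10.7  28.6 110.7]
wz 0.0009
```

Emit:
{"api": "step_arm", "payload": {
  "targets": [
    [0.0107,0.0286,0,0,0,0],
    [0,0,0.03,0,0,0],
    [0,0,0.03,0,0,0],
    [0,0,0.015,0,0,0],
    [0,0,0,0,0,0],
    [0,0,0,0,0,0]
  ]
}}

```text
clock: 15.8
position: [566.0, 78.4, 134.5]
tcp_rot: [[0.217, 0.976, 0.001], [0.976, -0.217, 0.0], [0.0, 0.001, -1.0]]
ft_force: [-0.1, -0.6, -0.2]
opening: 85.6
```

```bash
python3 - <<'E'
from h import *
go(565,78.5,97,-12.6)
p=snap('scene');im=cv2.cvtColor(p['img'],cv2.COLOR_RGB2BGR)
x0,y0=290,150;b=cv2.resize(im[y0:y0+200,x0:x0+220],None,fx=3,fy=3,interpolation=cv2.INTER_CUBIC)
cv2.imwrite('pics/han.png',b)
E
```

```text
t 15.8 pos [566.   78.4 134.5] yaw -12.55 tilt [ 0.001  0.    -1.   ] q [0.02 0.55 1.8  0.   0.79 0.24] F [-0.1 -0.6 -0.2] op 85.6
tool delta mm [-0.2 -1.  37.5]
wz 0.0008
```

View pics/han.png

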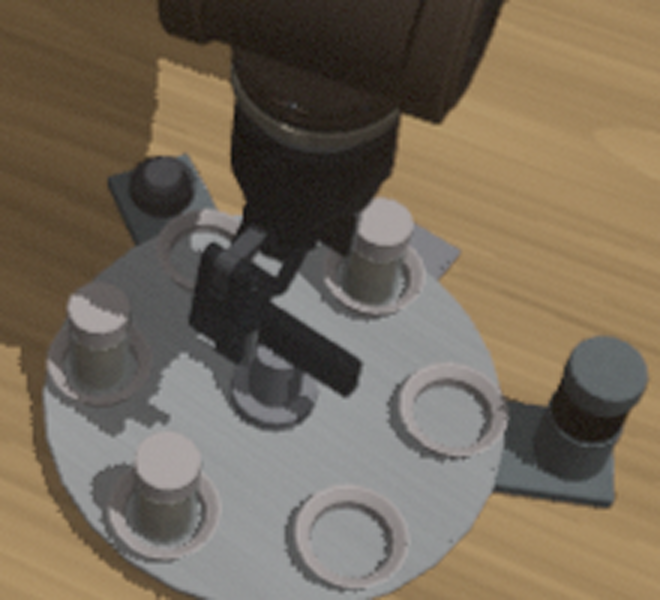

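Emit:
{"api": "step_arm", "payload": {
  "targets": [
    [0,-0.001,0.015,0,0,0],
    [0,0,0.01,0,0,0],
    [0,0,0.008,0,0,0],
    [0,0,0.0035,0,0,0],
    [0,0,0,0,0,0]
  ]
}}

```text
clock: 16.48
position: [564.5, 78.6, 96.8]
tcp_rot: [[0.218, 0.976, -0.0], [0.976, -0.218, 0.0], [-0.0, -0.0, -1.0]]
ft_force: [-0.6, 0.2, -1.1]
opening: 85.5
```

Emit:
{"api": "step_arm", "payload": {
  "targets": [
    [0,0,0,0,0,0],
    [0,0,0,0,0,0],
    [0,0,0,0,0,0],
    [0,0,0,0,0,0],
    [0,0,0,0,0,0],
    [0,0,0,0,0,0],
    [0,0,0,0,0,0],
    [0,0,0,0,0,0],
    [0,0,0,0,0,0],
    [0,0,0,0,0,0]
  ],
  "claw": 1,
  "squeeze": 40
}}

```text
clock: 17.73
position: [562.0, 79.2, 97.3]
tcp_rot: [[0.218, 0.976, -0.006], [0.976, -0.218, 0.0], [-0.001, -0.006, -1.0]]
ft_force: [-13.9, 2.8, 10.9]
opening: 13.5
```

Emit:
{"api": "step_arm", "payload": {
  "targets": [
    [0,-0.0015,-0.0005,0,0,0],
    [0,-0.001,-0.0005,0,0,0],
    [0,0,0,0,0,0],
    [0,0,0,0,0,0]
  ]
}}

```text
clock: 18.23
position: [561.8, 79.2, 97.4]
tcp_rot: [[0.218, 0.976, -0.001], [0.976, -0.218, 0.0], [-0.0, -0.001, -1.0]]
ft_force: [1.6, 1.2, -15.9]
opening: 13.1
```

Emit:
{"api": "step_arm", "payload": {
  "targets": [
    [0,0,0.0006,0,0,0],
    [0,0,0,0,0,0.03],
    [0,0,0,0,0,0.06],
    [0,0,0,0,0,0.06],
    [0,0,0,0,0,0.06]
  ]
}}

```text
clock: 18.85
position: [562.0, 79.2, 97.4]
tcp_rot: [[0.419, 0.908, -0.0], [0.908, -0.419, -0.0], [-0.0, -0.0, -1.0]]
ft_force: [0.5, 0.4, -12.0]
opening: 13.0
```

```bash
python3 - <<'E'
from h import *
go(562,78,97,-72.6);print(ctrl.get_state()['torque'])
E
```

```text
t 18.85 pos [562.   79.2  97.4] yaw -24.78 tilt [-0. -0. -1.] q [ 0.02  0.6   1.84 -0.    0.71  0.46] F [  0.5   0.4 -12. ] op 13.0
tool delta mm [-1.1  0.5  0.4]
wz 0.8347
[0.07283427 0.09862493 0.33682161]
```

Emit:
{"api": "step_arm", "payload": {
  "targets": [
    [0,0,0.0004,0,0,0.07],
    [0,0,0,0,0,0.07],
    [0,0,0,0,0,0.07],
    [0,0,0,0,0,0.07],
    [0,0,0,0,0,0.07]
  ]
}}

```text
clock: 19.48
position: [562.2, 79.0, 97.4]
tcp_rot: [[0.706, 0.709, 0.0], [0.709, -0.706, -0.0], [0.0, 0.0, -1.0]]
ft_force: [-0.5, -1.0, -8.9]
opening: 13.0
```

```bash
python3 - <<'E'
from h import *
go(562,78,97,-72.6);print(ctrl.get_state()['torque'])
p=snap('scene');im=cv2.cvtColor(p['img'],cv2.COLOR_RGB2BGR)
x0,y0=290,150;b=cv2.resize(im[y0:y0+200,x0:x0+220],None,fx=3,fy=3,interpolation=cv2.INTER_CUBIC)
cv2.imwrite('pics/tw.png',b)
E
```

```text
t 19.48 pos [562.2  79.   97.4] yaw -44.88 tilt [ 0. -0. -1.] q [ 0.02  0.6   1.84 -0.    0.71  0.81] F [-0.5 -1.  -8.9] op 13.0
tool delta mm [-0.9  0.6  0.4]
wz 0.4838
[-0.1148932   0.20008285  0.01840424]
```

View pics/tw.png

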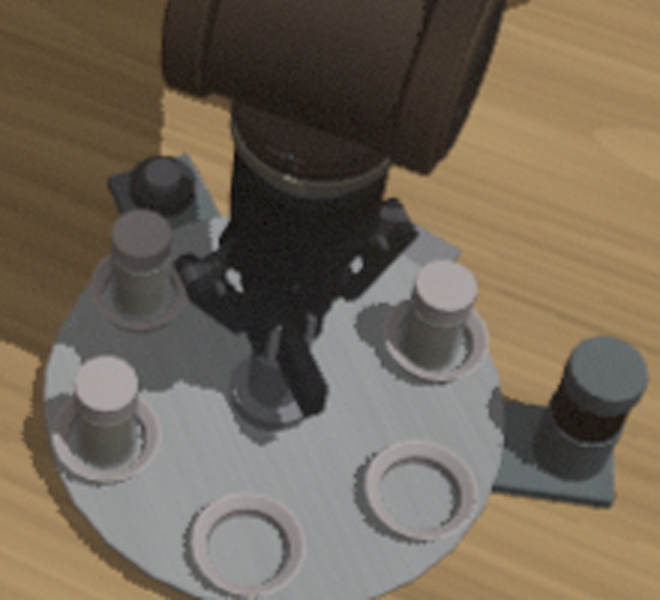

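Emit:
{"api": "step_arm", "payload": {
  "targets": [
    [0,0,0.0003,0,0,0.07],
    [0,0,0,0,0,0.07],
    [0,0,0,0,0,0.07],
    [0,0,0,0,0,0.07],
    [0,0,0,0,0,0.07],
    [0,0,0,0,0,0.07],
    [0,0,0,0,0,0.05],
    [0,0,0,0,0,0.014],
    [0,0,0,0,0,0],
    [0,0,0,0,0,0],
    [0,0,0,0,0,0]
  ]
}}

```text
clock: 20.9
position: [562.4, 78.8, 97.3]
tcp_rot: [[0.953, 0.303, 0.001], [0.303, -0.953, -0.0], [0.001, 0.001, -1.0]]
ft_force: [-1.5, -6.6, -2.7]
opening: 13.4
```

```bash
python3 - <<'E'
from h import *
go(562,78,97,-72.6);print(ctrl.get_state()['torque'])
p=snap('scene');im=cv2.cvtColor(p['img'],cv2.COLOR_RGB2BGR)
x0,y0=290,150;b=cv2.resize(im[y0:y0+200,x0:x0+220],None,fx=3,fy=3,interpolation=cv2.INTER_CUBIC)
cv2.imwrite('pics/tw2.png',b)
E
```

```text
t 20.9 pos [562.4  78.8  97.3] yaw -72.36 tilt [ 0.001 -0.    -1.   ] q [ 0.02  0.6   1.84 -0.    0.71  1.29] F [-1.5 -6.6 -2.7] op 13.4
tool delta mm [-0.6  0.6  0.3]
wz 0.0042
[-0.73938452  0.26288317 -0.03959661]
```

View pics/tw2.png

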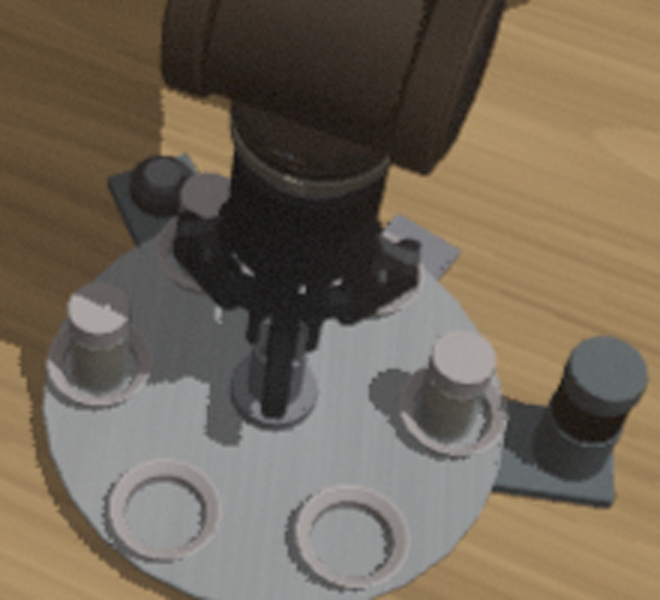

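Emit:
{"api": "step_arm", "payload": {
  "targets": [
    [0,0,0,0,0,0],
    [0,0,0,0,0,0],
    [0,0,0,0,0,0],
    [0,0,0,0,0,0],
    [0,0,0,0,0,0],
    [0,0,0,0,0,0],
    [0,0,0,0,0,0],
    [0,0,0,0,0,0]
  ],
  "claw": 0
}}

```text
clock: 21.95
position: [562.1, 79.2, 96.8]
tcp_rot: [[0.953, 0.302, 0.0], [0.302, -0.953, 0.0], [0.0, -0.0, -1.0]]
ft_force: [-0.5, -0.0, 0.6]
opening: 85.4
```

Emit:
{"api": "step_arm", "payload": {
  "targets": [
    [0,0,-0.005,0,0,0],
    [0,0,-0.02,0,0,0],
    [0,0,-0.03,0,0,0],
    [0,0,-0.04,0,0,0],
    [0,0,-0.04,0,0,0],
    [0,0,-0.02,0,0,0],
    [-0.04,0,0,0,0,0],
    [-0.04,0,0,0,0,0],
    [-0.02,0,0,0,0,0],
    [0,0,0,0,0,0]
  ]
}}

```text
clock: 23.2
position: [466.1, 48.8, 252.5]
tcp_rot: [[0.953, 0.302, 0.001], [0.302, -0.953, 0.0], [0.001, 0.0, -1.0]]
ft_force: [0.6, -0.8, -0.8]
opening: 85.8
```

```bash
python3 - <<'E'
from h import *
from scipy.optimize import least_squares
go(562,78,97,-72.6)
p=snap('scene');im=cv2.cvtColor(p['img'],cv2.COLOR_RGB2BGR)
x0,y0=290,190;f=4;b=cv2.resize(im[y0:y0+150,x0:x0+200],None,fx=f,fy=f,interpolation=cv2.INTER_CUBIC)
c=np.array([565.5,79.2]);th=2.9196-np.pi/3
q=c+105*np.array([np.cos(th),np.sin(th)])
for z,r,col in((98,18,(0,255,0)),(42,32,(0,0,255))):
    e=np.array([(proj(p,[q[0]+r*np.cos(a),q[1]+r*np.sin(a),z])-[x0-.5,y0-.5])*f for a in np.linspace(0,6.28,60)]).astype(int)
    cv2.polylines(b,[e],True,col,1)
for k in(1,2,3,4):
  t=th+k*np.pi/3; g=c+105*np.array([np.cos(t),np.sin(t)])
  e=np.array([(proj(p,[g[0]+32*np.cos(a),g[1]+32*np.sin(a),42])-[x0-.5,y0-.5])*f for a in np.linspace(0,6.28,60)]).astype(int)
  cv2.polylines(b,[e],True,(255,0,255),1)
cv2.imwrite('pics/end.png',b)
p=snap('top','endtop.png')
E
```

```text
t 23.2 pos [466.1  48.8 252.5] yaw -72.44 tilt [ 0.001  0.    -1.   ] q [-0.04  0.26  1.91  0.    0.97  1.23] F [ 0.6 -0.8 -0.8] op 85.8
tool delta mm [100.1   1.  155.6]
wz 0.0028
```

View pics/end.png

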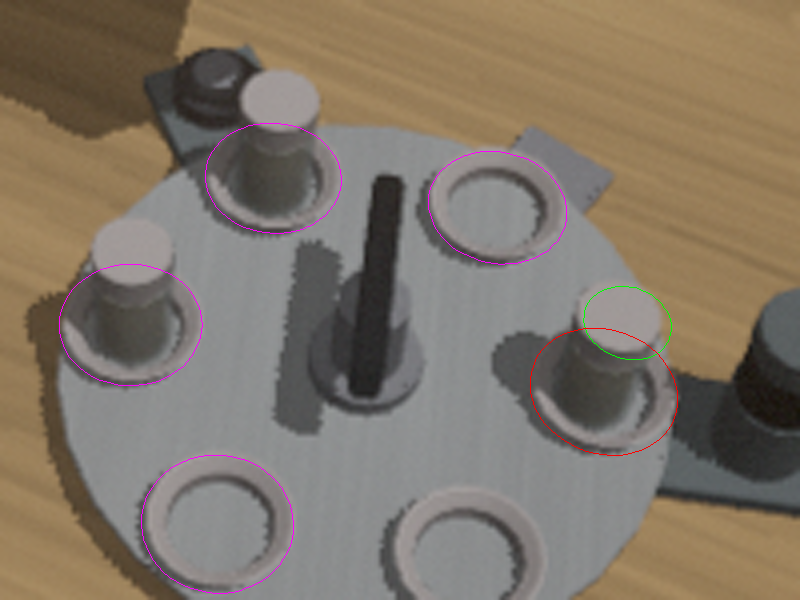

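View pics/endtop.png

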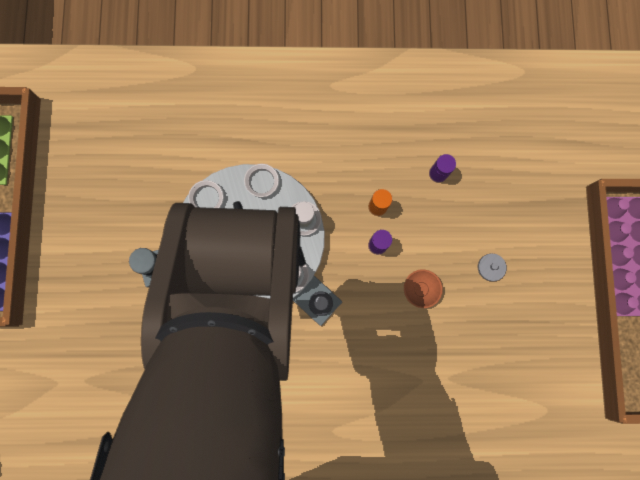

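```bash
python3 - <<'E'
from h import *
p=snap('scene');im=cv2.cvtColor(p['img'],cv2.COLOR_RGB2BGR)
for d in ctrl.cut_out(p,'jar_center'): print(d['confidence'],np.round(d['bbox'],1))
c=np.array([565.5,79.2]);th=2.9196-np.pi/3
x0,y0,f=290,190,4
obs={0:(619,316),2:(281,100),3:(133,252)}; rim={0:(604,391),2:(273,178),3:(131,325)}
for k,o in obs.items():
    t=th+k*np.pi/3; g=c+105*np.array([np.cos(t),np.sin(t)])
    L=ray(p,o[0]/f+x0-.5,o[1]/f+y0-.5,98)[:2]
    print(k,'lid-pocket',(L-g).round(1),np.hypot(*(L-g)).round(1),'lid',L.round(1),'pocket',g.round(1))
# crop of the jar with overlays
x0,y0,f=415,250,11
b=cv2.resize(im[y0:y0+54,x0:x0+54],None,fx=f,fy=f,interpolation=cv2.INTER_CUBIC)
q=c+105*np.array([np.cos(th),np.sin(th)])
L=ray(p,619/4+290-.5,316/4+190-.5,98)[:2]
for X,z,r,col in((L,98,18,(0,255,0)),(L,28,18,(0,255,0)),(q,42,32,(0,0,255)),(q,28,23,(255,0,0))):
    e=np.array([(proj(p,[X[0]+r*np.cos(a),X[1]+r*np.sin(a),z])-[x0-.5,y0-.5])*f for a in np.linspace(0,6.28,60)]).astype(int)
    cv2.polylines(b,[e],True,col,1)
cv2.imwrite('pics/end2.png',b)
E
```

```text
0.89 [427.5 262.1 455.7 299.5]
0.76 [160.5 241.7 189.1 277.5]
0.44 [305.3 222.2 461.4 355.2]
0 lid-pocket [-1.5 -4.3] 4.6 lid [532.8 175.2] pocket [534.3 179.5]
2 lid-pocket [-2.3 -0.2] 2.3 lid [491.9   1.9] pocket [494.3   2.1]
3 lid-pocket [-1.8  0.8] 1.9 lid [594.9 -20.3] pocket [596.7 -21.1]
```

View pics/end2.png

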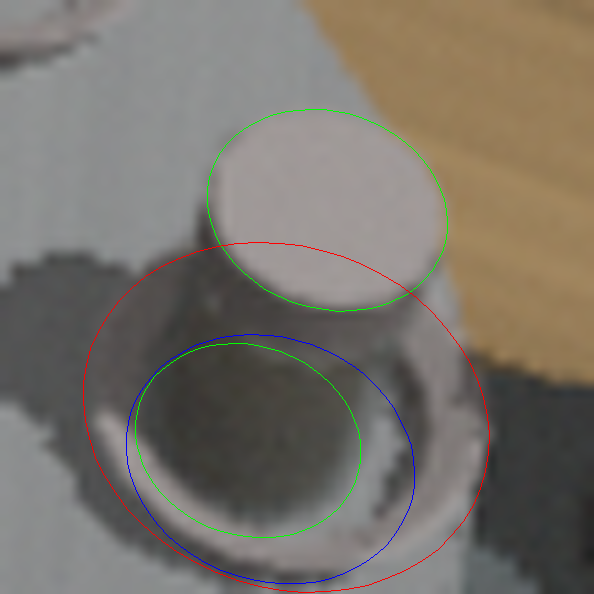

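```bash
python3 - <<'E'
from h import *
print(ctrl.hand_in()); print(ctrl.get_state()['clock'])
E
```

```text
the job is handed in; nothing more can be done
None
the job is handed in; nothing more can be done
```

The sample jar is in the pocket that was at the loading tongue. The carousel is turned one click clockwise, so the jar now stands in front of the scanner pillar. I handed the job in at about 23.5 s; the hand-in gives no verdict.

**What I did:** I picked up the white-lidded jar standing among the purple and orange look-alikes, set it in the pocket and let go. Then I pinched the T-bar handle, twisted it 60° clockwise, opened the gripper and moved clear.

**Last checks, from the pictures:**
- **Carousel:** all the pocket rims I compared lie where a 60° turn puts them.
- **Sample jar:** it stands upright on the pocket floor, about 4.5 mm off-centre towards the axis. The limit is 8 mm, and the cup allows about 5 mm of play. It is about 77 mm from the scanner's centre, against a limit of 90 mm.
- **Other jars:** both loaded jars stand in their pockets, about 2 mm off-centre by the same measurement.
- **Bystanders:** the dish and the weighing pan are at the same pixels as at the start.
- **Robot:** the gripper is open, well clear of everything, with no contact force.

**What disagreed:** the two cameras put the carousel axis about 4 mm apart. When I gripped the handle, the axis turned out to be near the top camera's value in x. I had leaned on the scene camera when placing the jar, which accounts for its off-centre position.

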